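# Slide the ware board onto the drying rack

## Task

Pick up the ware board by its upright grip, with the bowl standing on it, and slide it into the middle one of the drying rack's three rail pairs. Push it gently home until the back stop has gone all the way back, then let go; keep the bowl upright on the board, do not force the board against rails or stop (about 15 N is plenty, 18 N too much), and leave everything else alone.

Things in the scene. Friction and masses are not known exactly. Their poses are not given: they have to be found in the camera images.
- board: the ware board: plain plywood, 200 mm long (x), 180 wide (y), 8 thick, about 0.2 kg, flat on the table. Origin: centre of its underside, z up, x towards the nose end that enters the rack first. At x = -70 stands its grip, an upright wooden tab 10 mm thick (x), 60 wide (y), 42 high above the board's top; 25 mm of bare board behind it, over 55 mm between it and the bowl
- board_grip (a point): the middle of the board's upright grip tab, 25 mm above the board's top, 33 mm above its underside, 70 mm behind its centre; axes as the board's
- board_nose (a point): the middle of the board's leading edge, at half thickness, 100 mm ahead of its centre
- bowl: a terracotta bowl, 76 mm across, 42 mm high, about 0.09 kg, standing loose on the board about 36 mm ahead of its centre. Origin: centre of its underside
- rack: the drying rack: open-topped frame of four slotted steel uprights, 262 mm high, 240 wide, fixed, carrying three rail pairs one above the other. Origin on the table midway between the rails; x is the direction boards slide in, away from the open mouth, y across, z up. Front uprights at x = -60, back ones at x = 100
- middle_rails: the middle rail pair, empty, the one to use: two facing steel channels. Origin midway between them at the level of the ledge tops a board rests on; x = sliding-in direction, z up. Webs 186 mm apart (3 mm to spare each side of a board), ledges reach 14 mm inward, lips 14 mm above the ledges (6 mm to spare over a board) from x = -75 to 95. Open from above between them. Height varies
- rail_mouth (a point): the mouth of the middle pair, midway between the rails at ledge-top level, x = -92 of the pair. Here the ledges stick out bare (no lip above) from x = -110 to -75 and side cheeks flare outward to x = -116, so that a board's nose can be set down on the ledges before it is slid in under the lips
- bottom_rails: the bottom rail pair, 62 to 74 mm below the middle one, taken already by another board. Origin and axes as for the middle pair
- top_rails: the top rail pair, 86 to 95 mm above the middle one, empty, not to be used. Origin and axes as for the middle pair
- stop (a joint): back stop of the middle pair: a dark rubber-faced bar 110 mm wide, 24 high, across the back of these rails. Value (m): 0 forward to 0.010 all the way back, where it is rigid. It gives stiffly at about 6 N, does not spring back, and starts 0 to 4 mm in. All the way back, its face is somewhere from 52 to 88 mm along the middle rails' x: where exactly has to be felt
- saucer: a small pale plaster dish, 72 mm across, 26 mm high, drying on the board of the bottom rail pair. Bystander. Origin: centre of its underside
- jug: a terracotta mug, 84 mm across, 100 mm high. Bystander. Origin: centre of its underside
- spatula: a spatula lying on the table. Bystander
- brush: a brush lying on the table. Bystander
- plaster_bat: a plaster disc, 170 mm across, 22 mm thick, on the table. Bystander. Origin: centre of its underside
- mould: a plaster mould like a blunt cone, 110 mm across, 70 mm high. Bystander. Origin: centre of its underside
- wedge_block: a dark wooden block, 100 x 50 x 40 mm. Bystander. Origin: centre of its underside
Mind the look-alikes: they are no part of the job. What is shaped like the bowl but yellow is not meant.

How it is judged:
On the way, in this order (a step that is already met when the one before it is completed fails the run):
1. the board is half way along the middle rails, resting between ledge and lip (x of board_nose in the frame of middle_rails above -0.02 m and z of board_nose in the frame of middle_rails between -0.001 and 0.012 m), for 0.2 s.
2. the board has pushed the back stop all the way back (y of board in the frame of middle_rails between -0.006 and 0.006 m and value of joint stop above 0.008 m), for 0.2 s.
At the end, for the whole second after the job is handed in: The board lies level on the middle ledges (height within 4 mm, sideways 6 mm, 0.05 rad in line, centre at most 52 mm short of the rails' middle), the stop is back more than 8 of its 10 mm, the bowl stands upright on the board within 75 mm of its centre; all at rest (all of step 2 and z of board in the frame of middle_rails between -0.003 and 0.004 m and angle between the x axis of board and the x axis of middle_rails, either way round below 0.05 rad and angle between board's own z axis and vertical below 0.03 rad and x of board in the frame of middle_rails above -0.052 m and linear speed of each of board, bowl below 0.02 m/s and angle between bowl's own z axis and vertical below 0.1 rad and horizontal distance between bowl and board below 0.075 m and z of bowl in the frame of board between 0.004 and 0.016 m); the robot touches nothing.
It fails at once if the bowl tips more than 0.35 rad (angle between bowl's own z axis and vertical above 0.35 rad).
It fails at once if the board is forced against the rails or the rack with more than 25 N (contact force between board and middle_rails above 25 N or contact force between board and bottom_rails above 25 N or contact force between board and top_rails above 25 N or contact force between board and rack above 25 N).
It fails at once if the board is forced against the back stop with more than 18 N (contact force between board and stop above 18 N).
It fails at once if a bystander is moved more than 20 mm (distance of any of saucer, jug, spatula, brush, plaster_bat, mould, wedge_block from where it was at the start of the episode above 0.02 m).
It also fails if it takes over 72 s, if anything falls off the work surface, if the arm or the gripper's body presses on something with over 40 N, if the wrist force passes 120 N, or if a joint passes its speed limit or range.

## Robot

A 6-joint arm with a two-finger parallel gripper is mounted at the origin on the work surface. World frame = base frame: x ahead of the robot, y to its left, z up, the work surface at z = 0. Lengths are in m, angles in rad, forces in N, time in s.
With the tool pointing down it reaches from about 0.325 to 0.75 m from the base axis. Payload 7.6 kg.
Tool frame: the origin (TCP) lies between the finger pads; the fingertips stand 14 mm ahead of it and the grasp point (between the pads) lies 5 mm behind it; x points along the fingers, y is the direction in which the jaws open and shut, and the axes are right-handed (so a half turn about x gives the same grasp; the last joint's range is limited). The gripper opens to 85 mm and grips with 20 to 120 N. Pads are 22 mm wide; open, the fingers measure 114 mm over their backs; the gripper's body (76 mm by 85 mm) begins 54 mm behind the grasp point. The pads swing forward as they close: fully open they stand 13 mm farther back than shut.
Start: joints at [-1.265, 0.052, 1.401, -0, 1.689, -0.07], TCP at [0.193, -0.488, 0.245] pointing down, gripper open.
Joint ranges: [-2.9, 2.9], [-0.91, 2.17], [0.12, 2.37], [-1.06, 4.2], [0.26, 2.73], [-2.93, 2.93]. Speed limits (rad/s): [2.57, 2.57, 3.01, 3.14, 3.14, 3.14].

## Interface

Orientations are given as a unit quaternion [w, x, y, z].
In Python, from station import monitor, optics, ticket gives the robot as it stands. The module is installed in compiled form; this text tells all that it offers.
- The arm moves only by the tool arm_command, never from a script. Its argument "rows" is one flat list of numbers, 5 for each row, row after row: the shift along the tool's x, y, z in mm, then the turn about the tool's x in degrees, then the finger opening in mm, from 0 to 85.4. In form: [tx, ty, tz, roll, hand, tx, ty, tz, roll, hand, ...]. A call has exactly 5 rows; each row shifts and turns the commanded pose from where the row before left it, along the tool's axes as they then stand; what a row does not reach is not made up. A row lasts 1/8 s, in which the tool goes at most 62.5 mm and 10.7 degrees, less where a joint would pass 70% of its speed; a pose out of reach is approached as far as the arm can. A call with a gripper value outside its range is refused whole. The fingers move at their own pace and stop on an object; "newtons" is the grip in N (left out, the last holds). Time passes only in rows, so rows that do not move let the fingers close, or fill a call up. It gives the time, the measured TCP pose, the force and the opening at its end, in the units of the state.
- monitor.observe(): the state, without advancing time (a new reading comes with each control period).
- optics.camera(name): name is "side" or "top" or "wrist"; returns (picture, depth): 400x640x3 uint8, red, green, blue; 400x640 float32, m along the optical axis (not along the pixel's ray), 0 where there is no reading.
- optics.camera_model(name): a dict with "fov_y" (degrees; the focal length in pixels is half the picture's height over the tangent of half this angle, whatever the lens; pixels are square), "cx", "cy" (the principal point, pixels), "R" (3x3) and "t" (3): a world point X has camera coordinates R X + t. Camera axes: x right, y down, z forward; pixel columns grow to the right and rows downward; lengths in m; the calibration is good to about 2 mm. A picture is of the moment at which its call begins: read the wrist's pose just before it. camera_model takes no time and is no camera call; for the wrist camera it gives the pose at the moment of the call.
- ticket.close_job(): hands the job in, once; it reports no verdict.
The state is a dict: "t": time; "joint_positions": joint angles; "dq": joint speeds; "joint_torque": joint torques, N m; "tcp_pos": TCP position; "ee_rot": TCP orientation; "ft_force": force on the tool from outside, world axes, zero at the start; "ft_torque": the same for the moment, N m; "opening": finger opening in m.
Only numpy, scipy, OpenCV 4.12 (cv2) and the standard library are available. Lean on these libraries where they do the work, as an engineer would, in place of code of your own. Each camera call takes 0.05 s, during which the arm holds its last target. There are 200 camera calls.

## Working session

There is one attempt and no reset: what is moved stays moved. The work goes in short steps, Python scripts to look and compute and a tool call to move; the robot and the scene stay as the last step left them, time stands still between calls to the robot, and variables do not carry over. Pictures are saved under pics/ and viewed, about 8 in all and at most 12, crops included, and the job is handed in when it is done.

Besides the shell and the picture viewer there is one more tool, called after ">>>" by a JSON object that holds its "api" and its "payload", one argument or row to a line. arm_command: Moves the arm, as the interface text tells. Its arguments: {"type":"object","properties":{"rows":{"type":"array","items":{"type":"number"}},"newtons":{"type":"number"}},"required":["rows"]}

```bash
mkdir -p pics; cat > h.py <<'E'
import numpy as np, cv2
from station import monitor, optics, ticket
from scipy.spatial.transform import Rotation as Ro
def cam(n):
    m=optics.camera_model(n); p,d=optics.camera(n)
    f=200/np.tan(np.radians(m['fov_y'])/2)
    return p,d,m,f
def cloud(d,m,f):
    v,u=np.mgrid[:400,:640]
    c=np.stack([(u-m['cx'])/f*d,(v-m['cy'])/f*d,d],-1)
    return (c-np.array(m['t']))@np.array(m['R'])  # R^T(c-t)
def get(n):
    p,d,m,f=cam(n); return p,d,cloud(d,m,f)
E
python3 - <<'E'
from h import *
for n in ['top','side']:
    p,d,X=get(n); np.savez(f'{n}0.npz',p=p,d=d,X=X)
    cv2.imwrite(f'pics/{n}0.png',p[:,:,::-1]); 
    m=optics.camera_model(n); print(n,m)
print(monitor.observe())
E
```

```text
top {'fov_y': 50.474782833431405, 'cx': 317.1372726398961, 'cy': 194.23470404064787, 'R': array([[ 0.02597127, -0.99943709,  0.0212368 ],
       [-0.98483823, -0.02922535, -0.17099571],
       [ 0.17152011, -0.01647384, -0.98504288]]), 't': array([0.05103966, 0.54993035, 1.35443259])}
side {'fov_y': 45.33693494177464, 'cx': 319.3709504603435, 'cy': 203.68733929907134, 'R': array([[-0.98439331, -0.17562534, -0.01120455],
       [-0.10121176,  0.617085  , -0.78036035],
       [ 0.14396521, -0.76704748, -0.6252297 ]]), 't': array([0.55685751, 0.11691858, 1.5306658 ])}
{'t': 0.1, 'joint_positions': array([-1.26531534e+00,  5.27854322e-02,  1.40163461e+00, -1.98528625e-05,
        1.68857813e+00, -7.02860221e-02]), 'dq': array([ 0.00110882, -0.00039439, -0.00106303, -0.00220155,  0.00192607,
        0.00030316]), 'joint_torque': array([ 8.49696116e-04, -3.82582140e+01, -3.60984457e+01, -1.28624642e-04,
        4.78764268e-03,  3.17003298e-06]), 'tcp_pos': array([ 0.19261666, -0.48812396,  0.24454476]), 'ee_rot': array([-0.13157994, -0.6945977 , -0.13256529,  0.69472815]), 'ft_force': array([-0.00597767,  0.40530931, -0.36068545]), 'ft_torque': array([-0.02278722, -0.00956262, -0.00826054]), 'opening': 0.08555679841619686}
```

View pics/top0.png

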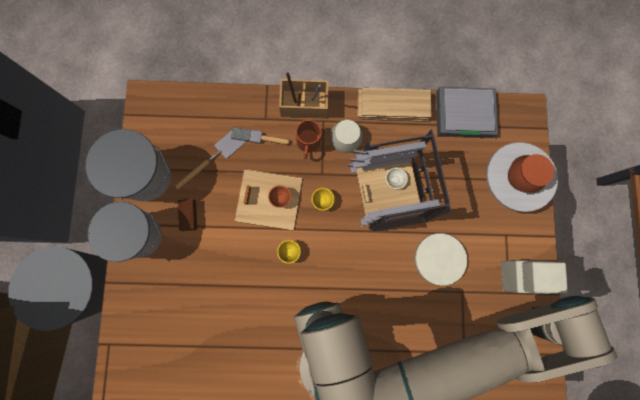

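View pics/side0.png

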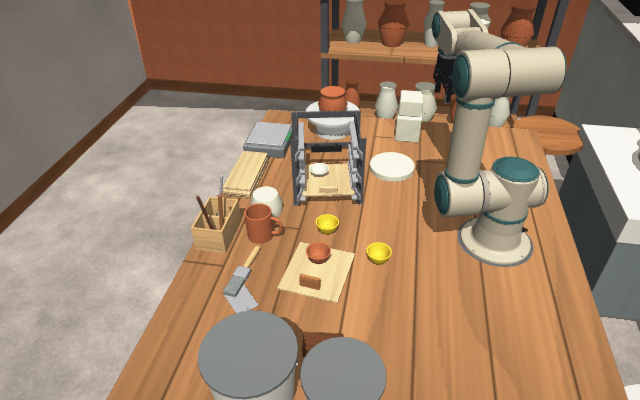

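Top view: board at (268,200) with grip (249,195) and terracotta bowl (280,197). The yellow bowls (323,200) and (289,251) are look-alikes. The rack is at (405,180), with its mouth towards the board and sliding towards -y.

```bash
python3 - <<'E'
from h import *
t=np.load('top0.npz');s=np.load('side0.npz')
a=cv2.resize(t['p'][120:240,230:460],None,fx=3.4,fy=3.4,interpolation=cv2.INTER_CUBIC)
b=cv2.resize(s['p'][100:215,270:385],None,fx=3.4,fy=3.4,interpolation=cv2.INTER_CUBIC)
cv2.imwrite('pics/topc.png',a[:,:,::-1]);cv2.imwrite('pics/sidec.png',b[:,:,::-1])
# board
X=t['X'];p=t['p'].astype(int)
for nm,(u,v) in dict(board=(262,215),grip=(249,195),bowl=(280,197),tab=(350,280),jug=(308,132),y1=(323,200),saucer=(398,178),bboard=(375,195)).items(): print(nm,X[v,u].round(4))
z=X[...,2]
reg=np.zeros(z.shape,bool);reg[160:240,225:310]=1
m=reg&(z>0.004)&(z<0.016)
pts=X[m][:,:2].astype(np.float32); print('board',m.sum(),cv2.minAreaRect(pts),np.median(z[m]))
m=reg&(z>0.03)&(np.mgrid[:400,:640][1]<262); print('grip',m.sum(),cv2.minAreaRect(X[m][:,:2].astype(np.float32)),X[m].mean(0),z[m].max())
m=reg&(z>0.03)&(np.mgrid[:400,:640][1]>264); print('bowl',m.sum(),cv2.minAreaRect(X[m][:,:2].astype(np.float32)),z[m].max())
reg[:]=0;reg[120:235,345:455]=1
h,e=np.histogram(z[reg],bins=np.arange(0,0.3,0.006)); print([(round(float(c),3),int(n)) for n,c in zip(h,e) if n])
zz=s['X'][...,2];reg[:]=0;reg[100:215,285:370]=1
h,e=np.histogram(zz[reg],bins=np.arange(0,0.3,0.006)); print([(round(float(c),3),int(n)) for n,c in zip(h,e) if n])
E
```

```text
board [0.479  0.2491 0.0063]
grip [0.5428 0.2936 0.0248]
bowl [0.5407 0.1906 0.0149]
tab [ 2.721e-01 -5.050e-02 -2.000e-04]
jug [0.773  0.1032 0.0112]
y1 [0.5363 0.0452 0.0049]
saucer [ 0.6074 -0.1984  0.0645]
bboard [ 0.549  -0.1232  0.0603]
board 3113 ((0.5346078872680664, 0.2366083562374115), (0.271381676197052, 0.2877119481563568), 1.6776374578475952) 0.008467315704015176
grip 89 ((0.42690393328666687, 0.21040120720863342), (0.33592140674591064, 0.04818934202194214), 37.32734298706055) [0.49914838 0.26003268 0.29630366] 1.4271259797572426
bowl 204 ((0.43580162525177, 0.16224992275238037), (0.2851904332637787, 0.07264316082000732), 15.386495590209961) 1.4271259797572426
[(0.0, 3122), (0.006, 342), (0.012, 41), (0.018, 43), (0.024, 50), (0.03, 52), (0.036, 61), (0.042, 134), (0.048, 567), (0.054, 1395), (0.06, 428), (0.066, 463), (0.072, 190), (0.078, 139), (0.084, 23), (0.09, 12), (0.096, 6), (0.102, 8), (0.108, 15), (0.114, 97), (0.12, 136), (0.126, 99), (0.132, 320), (0.138, 310), (0.144, 30), (0.15, 11), (0.156, 8), (0.162, 13), (0.168, 11), (0.174, 10), (0.18, 8), (0.186, 14), (0.192, 15), (0.198, 9), (0.204, 27), (0.21, 168), (0.216, 95), (0.222, 57), (0.228, 561), (0.234, 266), (0.24, 93), (0.246, 99), (0.252, 119), (0.258, 301), (0.264, 82)]
[(0.0, 2529), (0.006, 452), (0.012, 84), (0.018, 99), (0.024, 153), (0.03, 45), (0.036, 19), (0.042, 61), (0.048, 199), (0.054, 931), (0.06, 361), (0.066, 187), (0.072, 104), (0.078, 132), (0.084, 105), (0.09, 297), (0.096, 173), (0.102, 11), (0.108, 10), (0.114, 38), (0.12, 180), (0.126, 151), (0.132, 219), (0.138, 359), (0.144, 127), (0.15, 73), (0.156, 65), (0.162, 56), (0.168, 32), (0.174, 35), (0.18, 30), (0.186, 23), (0.192, 23), (0.198, 21), (0.204, 20), (0.21, 92), (0.216, 107), (0.222, 52), (0.228, 179), (0.234, 240), (0.24, 106), (0.246, 146), (0.252, 122), (0.258, 173), (0.264, 88)]
```

View pics/topc.png

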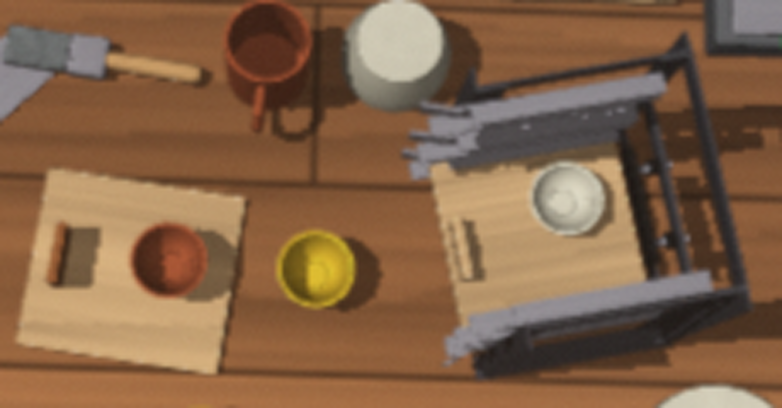

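View pics/sidec.png

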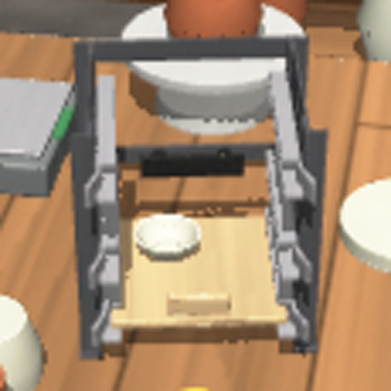

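```bash
cat > fit.py <<'E'
from h import *
t=np.load('top0.npz');s=np.load('side0.npz')
m=optics.camera_model('top');f=200/np.tan(np.radians(m['fov_y'])/2);R=np.array(m['R']);T=np.array(m['t'])
def ray(u,v,z):
    d=R.T@np.array([(u-m['cx'])/f,(v-m['cy'])/f,1]);o=-R.T@T
    return o+d*(z-o[2])/d[2]
C=np.array([ray(230+a/3.4,120+b/3.4,.008)[:2] for a,b in [(50,170),(245,197),(217,374),(17,342)]])
print('corners',C.round(4),'c',C.mean(0).round(4)); 
fw=(C[1]+C[2]-C[0]-C[3])/2; print('len',np.linalg.norm(fw),'w',np.linalg.norm(C[0]-C[3]),'yaw',np.degrees(np.arctan2(fw[1],fw[0])))
print('grip top',ray(230+58/3.4,120+255/3.4,.05))
for nm,X,reg in [('top',t['X'],(slice(120,235),slice(345,455))),('side',s['X'],(slice(100,215),slice(285,370)))]:
    P=X[reg].reshape(-1,3)
    for lo,hi in [(.208,.222),(.224,.242),(.115,.129),(.130,.146),(.258,.268)]:
        q=P[(P[:,2]>lo)&(P[:,2]<hi)]
        r=cv2.minAreaRect(q[:,:2].astype(np.float32)); print(nm,lo,hi,len(q),np.round(r[0],4),np.round(r[1],4),round(r[2],2),'zmed',np.median(q[:,2]).round(4))
        # split by sides
        for sg in (0,1):
            mm=(q[:,0]>np.median(r[0][0]))==sg; w=q[mm]
            if len(w)>15:
                l=cv2.fitLine(w[:,:2].astype(np.float32),cv2.DIST_HUBER,0,.01,.01).ravel(); print('   side',sg,len(w),'dir',np.degrees(np.arctan2(l[1],l[0])).round(2),'pt',l[2:].round(4),'z',np.percentile(w[:,2],[10,50,90]).round(4))
E
python3 fit.py
```

```text
corners [[0.6317 0.3153]
 [0.61   0.1186]
 [0.4315 0.1404]
 [0.4575 0.3381]] c [0.5327 0.2281]
len 0.1985839527954751 w 0.17575680559404763 yaw -96.90314346064216
grip top [0.53837307 0.29626124 0.05      ]
top 0.208 0.222 278 [ 0.5699 -0.169 ] [0.2411 0.2277] 11.51 zmed 0.2147
   side 0 103 dir -83.4 pt [ 0.4664 -0.1177] z [0.211  0.2154 0.219 ]
   side 1 175 dir -79.63 pt [ 0.6433 -0.1178] z [0.2109 0.2145 0.2188]
top 0.224 0.242 891 [ 0.5694 -0.1679] [0.2423 0.2299] 11.64 zmed 0.2328
   side 0 438 dir -77.11 pt [ 0.4837 -0.1954] z [0.2296 0.2328 0.2367]
   side 1 453 dir -80.2 pt [ 0.6528 -0.1283] z [0.2294 0.2329 0.2367]
top 0.115 0.129 277 [ 0.561  -0.1714] [0.2195 0.2331] 10.83 zmed 0.1218
   side 0 84 dir -69.46 pt [ 0.4816 -0.1507] z [0.117  0.1223 0.1273]
   side 1 193 dir 88.59 pt [ 0.6368 -0.1394] z [0.1169 0.1215 0.1273]
top 0.13 0.146 687 [ 0.5631 -0.1718] [0.2291 0.232 ] 11.39 zmed 0.1379
   side 0 163 dir -59.23 pt [ 0.5131 -0.2126] z [0.1326 0.1375 0.1427]
   side 1 524 dir 83.66 pt [ 0.6452 -0.1805] z [0.1335 0.138  0.1421]
top 0.258 0.268 382 [ 0.5735 -0.1895] [0.24
[... 540 characters left out ...]
238 dir -81.67 pt [ 0.6558 -0.1488] z [0.2297 0.2348 0.2389]
side 0.115 0.129 282 [ 0.6007 -0.316 ] [0.2389 0.5339] 12.17 zmed 0.1233
   side 0 161 dir -72.1 pt [ 0.4894 -0.1802] z [0.1201 0.124  0.1276]
   side 1 121 dir -88.73 pt [ 0.6424 -0.18  ] z [0.1183 0.1227 0.1277]
side 0.13 0.146 698 [ 0.5978 -0.324 ] [0.241  0.5514] 11.4 zmed 0.1393
   side 0 383 dir -75.21 pt [ 0.5063 -0.2464] z [0.1331 0.1394 0.144 ]
   side 1 315 dir 88.75 pt [ 0.6379 -0.2536] z [0.1327 0.1393 0.1435]
side 0.258 0.268 258 [ 0.5717 -0.1907] [0.242  0.1983] 11.85 zmed 0.2628
   side 0 121 dir -70.39 pt [ 0.4873 -0.2421] z [0.2589 0.2628 0.2657]
   side 1 137 dir 81.36 pt [ 0.6468 -0.2099] z [0.259  0.2627 0.2656]
```

```bash
cat >> h.py <<'E'
def plan(P=None,yaw=None):
    """yaw: desired world heading (deg) of tool y axis (mod 180). prints roll and shift in tool axes after roll"""
    o=monitor.observe(); q=o['ee_rot']; r=Ro.from_quat([q[1],q[2],q[3],q[0]]); M=r.as_matrix()
    h=np.degrees(np.arctan2(M[1,1],M[0,1])); roll=0
    if yaw is not None:
        roll=-((yaw-h+90)%180-90)   # tool x down -> roll reverses yaw
    M2=(r*Ro.from_euler('x',roll,degrees=True)).as_matrix()
    print('t',round(o['t'],2),'tcp',o['tcp_pos'].round(4),'yhead',h.round(2),'x',M[:,0].round(3),'roll',round(roll,2),'F',o['ft_force'].round(1),'T',o['ft_torque'].round(2),'op',round(o['opening'],4))
    if P is not None: print('now-axes',(1e3*M.T@(P-o['tcp_pos'])).round(1),'after-roll axes',(1e3*M2.T@(P-o['tcp_pos'])).round(1))
    return M2,o
E
python3 - <<'E'
from h import *
M,o=plan(np.array([.5384,.2963,.20]),-96.9)
m=optics.camera_model('wrist');R=np.array(m['R']);c=-R.T@np.array(m['t']);q=o['ee_rot'];T=Ro.from_quat([q[1],q[2],q[3],q[0]]).as_matrix()
print('cam in tool',T.T@(c-o['tcp_pos']),'axis in tool',T.T@R[2],'right',T.T@R[0],m['fov_y']); print(o['joint_positions'])
print('tool y,z',T[:,1],T[:,2])
E
```

```text
t 0.1 tcp [ 0.1926 -0.4881  0.2445] yhead -68.47 x [-0.     0.001 -1.   ] roll 28.43 F [-0.   0.4 -0.4] T [-0.02 -0.01 -0.01] op 0.0856
now-axes [  45.4 -602.7 -609.5] after-roll axes [  45.4 -820.2 -249.1]
cam in tool [-0.12904497 -0.0001299  -0.06730012] axis in tool [ 9.63817747e-01 -2.40058259e-04  2.66561989e-01] right [ 3.65276332e-04  9.99999845e-01 -4.20170896e-04] 60.9383275969414
[-1.26531534e+00  5.27854322e-02  1.40163461e+00 -1.98528625e-05
  1.68857813e+00 -7.02860221e-02]
tool y,z [ 0.36698366 -0.93022633 -0.00140343] [-9.30227283e-01 -3.66983917e-01 -7.90368436e-05]
```

>>> {"api": "arm_command", "payload": {
  "rows": [-55, 0, 0, 0, 40, 0, -40, -40.5, 0, 40, 0, -40, -40.5, 0, 40, 0, -40, -40.5, 0, 40, 0, -40, -40.5, 0, 40]
}}

```text
t: 0.72
tcp_pos: [0.285, -0.2783, 0.2999]
ee_rot: [-0.132, -0.695, -0.132, 0.695]
ft_force: [1.0, -1.0, -0.5]
opening: 0.0403
```

>>> {"api": "arm_command", "payload": {
  "rows": [0, -40, -40.5, 0, 40, 0, -40, -40.5, 0, 40, 0, -40, -40.5, 0, 40, 0, -40, -40.5, 0, 40, 0, -40, -40.5, 0, 40]
}}

```text
t: 1.35
tcp_pos: [0.3999, -0.0178, 0.3001]
ee_rot: [0.132, 0.695, 0.132, -0.695]
ft_force: [0.1, -1.0, 0.4]
opening: 0.0399
```

```bash
python3 - <<'E'
from h import *
plan(np.array([.5384,.2963,.20]),-96.9)
p,d,X=get('wrist'); np.savez('w1.npz',p=p,d=d,X=X); cv2.imwrite('pics/w1.png',p[:,:,::-1])
E
```

```text
t 1.35 tcp [ 0.3999 -0.0178  0.3001] yhead -68.47 x [ 0. -0. -1.] roll 28.43 F [ 0.1 -1.   0.4] T [-0.02 -0.03 -0.04] op 0.0399
now-axes [ 100.1 -241.4 -244.1] after-roll axes [ 100.1 -328.5  -99.7]
```

View pics/w1.png

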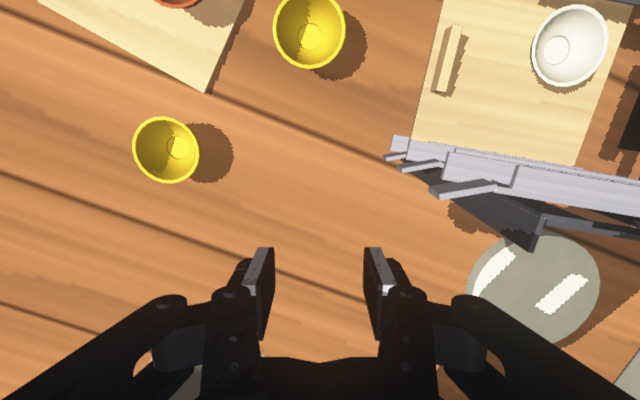

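The wrist view shows the near rail end at (400,145) and one rail only. I'll move on to see both.

>>> {"api": "arm_command", "payload": {
  "rows": [0, -6, -45, 0, 40, 0, -6, -45, 0, 40, 0, -7, -47, 0, 40, 0, 0, 0, 0, 40, 0, 0, 0, 0, 40]
}}

```text
t: 2.02
tcp_pos: [0.5198, 0.048, 0.2999]
ee_rot: [-0.132, -0.694, -0.132, 0.695]
ft_force: [0.1, -0.3, 1.0]
opening: 0.04
```

```bash
python3 - <<'E'
from h import *
plan(np.array([.5384,.2963,.20]),-96.9)
p,d,X=get('wrist'); np.savez('w2.npz',p=p,d=d,X=X); cv2.imwrite('pics/w2.png',p[:,:,::-1])
E
```

```text
t 2.02 tcp [0.5198 0.048  0.2999] yhead -68.46 x [-0.001 -0.    -1.   ] roll 28.44 F [ 0.1 -0.3  1. ] T [0.   0.01 0.01] op 0.04
now-axes [  99.8 -224.1 -108.6] after-roll axes [  99.8 -248.7   11.2]
```

View pics/w2.png

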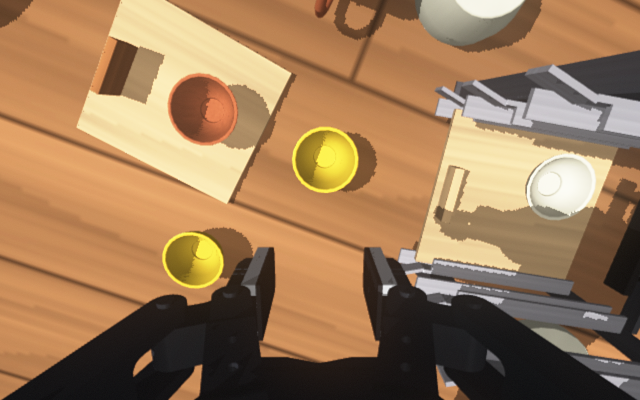

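```bash
cat > rk.py <<'E'
from h import *
import sys
O=np.array([.5686,-.1705]);yaw=np.radians(-78.3)
u=np.array([np.cos(yaw),np.sin(yaw)]);n=np.array([-u[1],u[0]])
def loc(X):
    P=X.reshape(-1,3); P=P[np.isfinite(P).all(1)]; d=P[:,:2]-O
    L=np.c_[d@u,d@n,P[:,2]]; return L[(abs(L[:,0])<.13)&(abs(L[:,1])<.14)&(L[:,2]>.03)&(L[:,2]<.28)]
if __name__=='__main__':
  for nm in sys.argv[1:]:
    L=loc(np.load(nm+'.npz')['X']); print(nm,len(L))
    for sg in (1,-1):
      # bare ledge
      q=L[(L[:,0]>-.112)&(L[:,0]<-.078)&(sg*L[:,1]>.075)&(sg*L[:,1]<.10)&(L[:,2]>.10)&(L[:,2]<.15)]
      h,e=np.histogram(q[:,2],np.arange(.1,.15,.002)); print(' mouth z side',sg,[(round(c*1e3),int(k)) for k,c in zip(h,e) if k>1])
      # lips: yaw fit for inner edge of the top surfaces
      for lo,hi,w in [(.224,.240,'toplip'),(.131,.144,'midlip')]:
        q=L[(L[:,0]>-.07)&(L[:,0]<.09)&(sg*L[:,1]>.06)&(sg*L[:,1]<.125)&(L[:,2]>lo)&(L[:,2]<hi)]
        if len(q)<30: print(w,len(q)); continue
        xs=[];ys=[]
        for a in np.arange(-.07,.09,.02):
            b=q[(q[:,0]>=a)&(q[:,0]<a+.02)]
            if len(b)>5: xs.append(a+.01);ys.append(np.percentile(sg*b[:,1],[4,96]))
        ys=np.array(ys)
        print(' ',w,sg,len(q),'zmed',np.median(q[:,2]).round(4),'inner',(sg*ys[:,0]*1e3).round(1),'outer',(sg*ys[:,1]*1e3).round(1))
E
python3 rk.py top0 side0 w1 w2
python3 - <<'E'
from h import *
X=np.load('w2.npz')['X'];z=X[...,2];v,u=np.mgrid[:400,:640]
m=(z>.004)&(z<.014)&(u<300)&(v<210)&(X[...,1]>.1)
p=np.load('w2.npz')['p'].astype(int)
r=cv2.minAreaRect(X[m][:,:2].astype(np.float32));print('board',m.sum(),r,np.median(z[m]))
m=(z>.044)&(z<.056)&(u<150)&(v<120);print('grip',m.sum(),cv2.minAreaRect(X[m][:,:2].astype(np.float32)),np.median(X[m],0))
m=(z>.040)&(z<.056)&(u>155)&(u<245)&(v>60)&(v<160);print('bowlrim',m.sum(),cv2.minEnclosingCircle(X[m][:,:2].astype(np.float32)))
E
```

```text
top0 5769
 mouth z side 1 [(112, 2), (114, 3), (116, 9), (118, 15), (120, 14), (122, 11), (124, 3), (126, 3), (128, 2), (136, 4), (138, 4)]
  toplip 1 352 zmed 0.2328 inner [80.5 80.3 80.5 80.3 80.8 81.2 80.5 81. ] outer [100.6  99.4  97.3  97.7  97.9  97.5  96.9 100.7]
  midlip 1 273 zmed 0.1382 inner [80.7 81.1 80.7 80.5 80.6 80.8 81.  80.8] outer [96.3 96.2 96.3 96.3 96.5 97.2 96.4 96.1]
 mouth z side -1 [(116, 4), (118, 6), (120, 8), (122, 4), (124, 3), (126, 3), (134, 2), (136, 3), (138, 2)]
  toplip -1 359 zmed 0.2327 inner [-78.6 -78.4 -78.4 -78.4 -79.  -78.  -78.2 -78.5] outer [-94.5 -95.  -95.  -95.2 -94.9 -95.2 -95.3 -95.4]
midlip 26
side0 4393
 mouth z side 1 [(114, 2), (118, 6), (120, 12), (122, 8), (124, 6), (126, 3), (128, 2), (130, 2), (136, 2), (138, 4), (140, 4)]
  toplip 1 139 zmed 0.2348 inner [79.1 79.1 79.  79.  78.9 78.9 78.9 81. ] outer [ 96.1  95.4  95.6  95.7  93.6  92.6  92.7 100. ]
  midlip 1 77 zmed 0.1403 inner [78.8 78.7 78.7 78.6] outer [106.5  95.6  94.1  89.2]
 mouth z side -1 [(118, 2), (120, 9), (122, 11), (124, 11), (126, 3), (128, 3), (136, 3), (1
[... 1127 characters left out ...]
 157), (120, 305), (122, 24), (124, 18), (126, 23), (128, 26), (130, 24), (132, 27), (134, 17), (136, 21), (138, 18)]
  toplip -1 594 zmed 0.2323 inner [-77.  -77.3 -77.5] outer [-78.9 -86.  -91.8]
  midlip -1 2473 zmed 0.1382 inner [-77.5 -77.6 -77.6 -77.7 -77.6 -77.6 -77.6 -77.5] outer [-79.9 -87.  -94.3 -94.9 -95.  -95.  -94.8 -99. ]
board 21154 ((0.5329803228378296, 0.2290055751800537), (0.20088668167591095, 0.180497944355011), 82.73702239990234) 0.008618471524048772
grip 788 ((0.5419512987136841, 0.2974986135959625), (0.011903042905032635, 0.06007534638047218), 83.0869140625) [0.54320325 0.29617036 0.05030822]
bowlrim 1395 ((0.5368650555610657, 0.1896071434020996), 0.037852440029382706)
```

>>> {"api": "arm_command", "payload": {
  "rows": [0, 0, 0, 9.6, 40, 0, 0, 0, 9.6, 40, 0, 0, 0, 9.6, 40, 0, -50, 0, 0, 40, 0, -50, 0, 0, 40]
}}

```text
t: 2.7
tcp_pos: [0.5324, 0.1474, 0.3016]
ee_rot: [-0.046, 0.706, -0.046, -0.705]
ft_force: [0.2, -0.5, 0.2]
opening: 0.0406
```

```bash
python3 - <<'E'
from h import *
plan(np.array([.542,.298,.03]),-97.3)
from rk import *
L=loc(np.load('w2.npz')['X'])
for sg in (1,-1):
  q=L[(sg*(L[:,1]-.0014)>.079)&(sg*(L[:,1]-.0014)<.0925)]
  a=q[(q[:,2]>.116)&(q[:,2]<.124)&(q[:,0]<-.06)]; print('ledge x',np.percentile(a[:,0],[1,50,95,99]).round(4),np.median(a[:,2]),len(a))
  a=q[(q[:,2]>.135)&(q[:,2]<.142)]; print('lip x',np.percentile(a[:,0],[0.5,1,2,5]).round(4))
E
```

```text
t 2.7 tcp [0.5324 0.1474 0.3016] yhead -97.42 x [ 0.002  0.    -1.   ] roll -0.12 F [ 0.2 -0.5  0.2] T [-0.03 -0.   -0.03] op 0.0406
now-axes [ 271.7 -150.5   10.5] after-roll axes [ 271.7 -150.5   10.2]
ledge x [-0.1112 -0.0904 -0.0704 -0.0682] 0.12038906445174037 801
lip x [-0.0766 -0.0763 -0.0761 -0.0753]
ledge x [-0.1105 -0.0873 -0.0644 -0.0611] 0.1202806227654169 610
lip x [-0.0756 -0.0739 -0.0683 -0.049 ]
```

>>> {"api": "arm_command", "payload": {
  "rows": [0, -50, 3.5, 0, 40, 20, -50, 3.5, 0, 40, 30, -50.5, 3.4, 0, 40, 50, 0, 0, 0, 40, 50, 0, 0, 0, 40]
}}

```text
t: 3.32
tcp_pos: [0.5412, 0.2979, 0.1501]
ee_rot: [-0.045, 0.706, -0.044, -0.705]
ft_force: [1.4, -0.9, 0.2]
opening: 0.04
```

>>> {"api": "arm_command", "payload": {
  "rows": [40, 0, 0, 0, 40, 30, 0, 0, 0, 40, 15, 0, 0, 0, 40, 0, 0, 0, 0, 40, 0, 0, 0, 0, 40]
}}

```text
t: 3.95
tcp_pos: [0.5424, 0.2982, 0.0674]
ee_rot: [-0.045, 0.707, -0.044, -0.705]
ft_force: [0.4, 0.3, 1.1]
opening: 0.0398
```

```bash
python3 - <<'E'
from h import *
plan(np.array([.542,.298,.03]),-97.3)
p,d,X=get('wrist'); cv2.imwrite('pics/w3.png',p[:,:,::-1])
E
```

```text
t 3.95 tcp [0.5424 0.2982 0.0674] yhead -97.28 x [ 0.003  0.001 -1.   ] roll 0.02 F [0.4 0.3 1.1] T [ 0.03 -0.    0.02] op 0.0398
now-axes [37.4  0.3  0.4] after-roll axes [37.4  0.3  0.4]
```

View pics/w3.png

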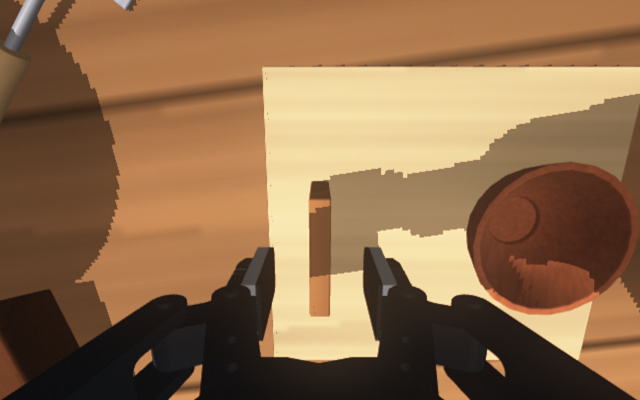

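The tab (319,250) is centred between the fingers (258/378), with the terracotta bowl clear at (555,238). I'll descend and grip.

>>> {"api": "arm_command", "payload": {
  "rows": [20, 0, 0, 0, 40, 14, 0, 0, 0, 40, 3, 0, 0, 0, 40, 0, 0, 0, 0, 40, 0, 0, 0, 0, 40],
  "newtons": 60
}}

```text
t: 4.62
tcp_pos: [0.5419, 0.2982, 0.0288]
ee_rot: [-0.045, 0.706, -0.045, -0.705]
ft_force: [-0.1, 0.4, -0.3]
opening: 0.0404
```

>>> {"api": "arm_command", "payload": {
  "rows": [0, 0, 0, 0, 20, 0, 0, 0, 0, 12, 0, 0, 0, 0, 5, 0, 0, 0, 0, 2, 0, 0, 0, 0, 2],
  "newtons": 80
}}

```text
t: 5.25
tcp_pos: [0.5417, 0.2981, 0.0287]
ee_rot: [-0.045, 0.706, -0.045, -0.705]
ft_force: [-0.9, -0.2, 3.7]
opening: 0.009
```

>>> {"api": "arm_command", "payload": {
  "rows": [0, 0, 0, 0, 2, -1, 0, 0, 0, 2, -2, 0, 0, 0, 2, -3, 0, 0, 0, 2, -4, 0, 0, 0, 2]
}}

```text
t: 5.88
tcp_pos: [0.5412, 0.2979, 0.0379]
ee_rot: [0.045, -0.705, 0.045, 0.706]
ft_force: [0.0, -0.1, -3.8]
opening: 0.0092
```

```bash
python3 - <<'E'
from h import *
plan()
E
```

```text
t 5.88 tcp [0.5412 0.2979 0.0379] yhead -97.27 x [-0.001 -0.    -1.   ] roll 0 F [ 0.  -0.1 -3.8] T [ 0.25 -0.01  0.02] op 0.0092
```

>>> {"api": "arm_command", "payload": {
  "rows": [-8, 0, 0, -1, 2, -14, 0, 0, -2, 2, -18, 0, 0, -2.5, 2, -18, 0, 0, -2.5, 2, -18, 0, 0, -2.5, 2]
}}

```text
t: 6.5
tcp_pos: [0.5416, 0.2981, 0.1161]
ee_rot: [0.021, 0.707, 0.021, -0.706]
ft_force: [0.3, 0.1, -4.2]
opening: 0.0092
```

>>> {"api": "arm_command", "payload": {
  "rows": [-18, 0, 0, -2.5, 2, -18, 0, 0, -2.5, 2, -10, 0, 0, -2, 2, -5, 0, 0, -1, 2, 0, 0, 0, -0.5, 2]
}}

```text
t: 7.12
tcp_pos: [0.5414, 0.298, 0.1652]
ee_rot: [-0.073, -0.703, -0.072, 0.703]
ft_force: [-1.2, -0.4, -4.1]
opening: 0.009
```

```bash
python3 - <<'E'
from h import *
plan(np.array([.5162,.0893,.162]),-78.3)
p,d,X=get('wrist'); np.savez('w4.npz',p=p,d=d,X=X); cv2.imwrite('pics/w4.png',p[:,:,::-1])
E
```

```text
t 7.12 tcp [0.5414 0.298  0.1652] yhead -78.24 x [-0. -0. -1.] roll 0.06 F [-1.2 -0.4 -4.1] T [ 0.24  0.01 -0.02] op 0.009
now-axes [  3.3 199.2  67.2] after-roll axes [  3.3 199.2  67. ]
```

View pics/w4.png

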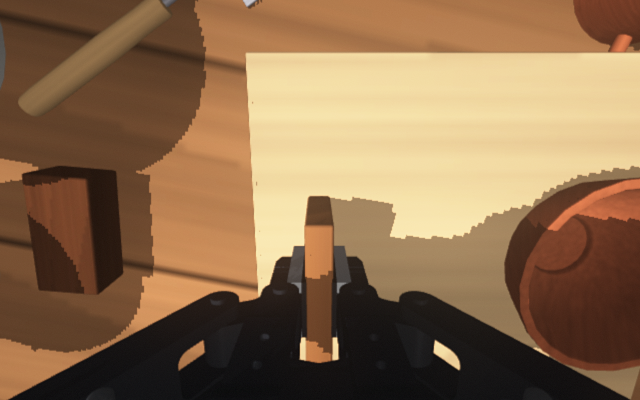

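The board is level in the grip and the bowl is upright. Next I'll measure the board's plane and edges relative to the tool.

```bash
cat > brd.py <<'E'
from h import *
import sys
from rk import u,n
Om=np.array([.5699,-.1702])
def board(fn,tz,tcp):
    A=np.load(fn+'.npz'); X=A['X']; v,uu=np.mgrid[:400,:640]
    m=(abs(X[...,2]-(tz-.0207))<.008)&(v<260)
    d=X[m]; g=np.c_[d[:,0]-tcp[0],d[:,1]-tcp[1],np.ones(len(d))]
    L=np.c_[g[:,:2]@u,g[:,:2]@n,d[:,2]]
    k=(L[:,0]<.065)
    c,*_=np.linalg.lstsq(np.c_[L[k][:,:2],np.ones(k.sum())],L[k][:,2],rcond=None)
    print('slope x,y',c[:2].round(4),'top z at tcp',c[2].round(4),'-> at nose',(c[2]+.17*c[0]).round(4),len(d))
    rear=[L[(L[:,1]>a)&(L[:,1]<a+.01)][:,0].min() for a in np.arange(.0,.07,.01)]; print('rear x rel tcp',np.round(rear,4),'slope',np.polyfit(np.arange(.005,.07,.01),rear,1)[0].round(4))
    ed=[L[(L[:,0]>a)&(L[:,0]<a+.01)][:,1].max() for a in np.arange(-.02,.11,.01)]; print('left edge y rel tcp',np.round(ed,4),'slope',np.polyfit(np.arange(-.015,.11,.01),ed,1)[0].round(4))
E
python3 - <<'E'
from brd import *
board('w4',.1652,[.5414,.298])
E
```

```text
slope x,y [-0.0033 -0.0005] top z at tcp 0.145 -> at nose 0.1444 71461Traceback (most recent call last):
  File "<stdin>", line 2, in <module>
  File "brd.py", line 13, in board
    rear=[L[(L[:,1]>a)&(L[:,1]<a+.01)][:,0].min() for a in np.arange(.0,.07,.01)]; print('rear x rel tcp',np.round(rear,4),'slope',np.polyfit(np.arange(.005,.07,.01),rear,1)[0].round(4))
                                                                                                                                   ~~~~~~~~~~^^^^^^^^^^^^^^^^^^^^^^^^^^^^^^^^
    raise TypeError("expected x and y to have same length")
TypeError: expected x and y to have same length
```

>>> {"api": "arm_command", "payload": {
  "rows": [0, 8, 3, 0, 2, 0, 15, 5, 0, 2, 0, 20, 7, 0, 2, 0, 20, 7, 0, 2, 0, 20, 7, 0, 2]
}}

```text
t: 7.8
tcp_pos: [0.5297, 0.2092, 0.1653]
ee_rot: [-0.072, -0.703, -0.072, 0.703]
ft_force: [0.1, 0.3, -3.1]
opening: 0.0086
```

>>> {"api": "arm_command", "payload": {
  "rows": [0, 20, 7, 0, 2, 0, 20, 7, 0, 2, 0, 20, 7, 0, 2, 0, 15, 5, 0, 2, 0, 10, 4, 0, 2]
}}

```text
t: 8.43
tcp_pos: [0.5178, 0.1205, 0.1653]
ee_rot: [0.072, 0.703, 0.072, -0.703]
ft_force: [0.5, -0.3, -3.1]
opening: 0.0092
```

```bash
python3 - <<'E'
from h import *
plan(np.array([.5162,.0893,.157]),-78.3)
E
```

```text
t 8.43 tcp [0.5178 0.1205 0.1653] yhead -78.29 x [ 0. -0. -1.] roll 0.01 F [ 0.5 -0.3 -3.1] T [ 0.28  0.05 -0.05] op 0.0092
now-axes [ 8.3 30.3  7.9] after-roll axes [ 8.3 30.3  7.9]
```

>>> {"api": "arm_command", "payload": {
  "rows": [0, 8, 3, 0, 2, 0, 8, 3, 0, 2, 0, 6, 2, 0, 2, 0, 0, 0, 0, 2, 0, 0, 0, 0, 2]
}}

```text
t: 9.05
tcp_pos: [0.5145, 0.0986, 0.1653]
ee_rot: [-0.072, -0.703, -0.072, 0.703]
ft_force: [0.7, 0.0, -3.7]
opening: 0.0092
```

```bash
sed -i 's/np.polyfit(np.arange(.005,.07,.01)/np.polyfit(np.arange(len(rear))*.01/;s/np.polyfit(np.arange(-.015,.11,.01)/np.polyfit(np.arange(len(ed))*.01/' brd.py
python3 - <<'E'
from brd import *
board('w4',.1652,[.5414,.298])
M,o=plan(np.array([.5162,.0893,.157]),-78.3)
p,d,X=get('wrist'); np.savez('w5.npz',p=p,d=d,X=X); cv2.imwrite('pics/w5.png',p[:,:,::-1])
board('w5',o['tcp_pos'][2],o['tcp_pos'])
p,d,X=get('side'); np.savez('s5.npz',p=p,d=d,X=X); 
p,d,X=get('top'); np.savez('t5.npz',p=p,d=d,X=X)
T=np.load('t5.npz')['p'];S=np.load('s5.npz')['p']
a=cv2.resize(T[120:240,270:450],None,fx=2.2,fy=2.2,interpolation=3);b=cv2.resize(S[120:250,260:390],(286,264),interpolation=3)
W=cv2.resize(p if 0 else np.load('w5.npz')['p'],(640,330))[:, :640]
out=np.zeros((264+330,760,3),np.uint8);out[:264,:396]=a[:264];out[:264,400:686]=b;out[264:,:640]=W
cv2.imwrite('pics/c5.png',out[:,:,::-1])
E
```

```text
slope x,y [-0.0033 -0.0005] top z at tcp 0.145 -> at nose 0.1444 71461
rear x rel tcp [-0.0303 -0.0303 -0.0303 -0.0305 -0.0306 -0.0303 -0.0305 -0.0307] slope -0.0036
left edge y rel tcp [0.0907 0.0908 0.0907 0.0907 0.0908 0.0909 0.0909 0.0908 0.0909 0.0908
 0.091  0.091  0.0909] slope 0.0018
t 9.05 tcp [0.5145 0.0986 0.1653] yhead -78.26 x [-0.  0. -1.] roll 0.04 F [ 0.7  0.  -3.7] T [ 0.25  0.08 -0.02] op 0.0092
now-axes [8.3 9.4 0.3] after-roll axes [8.3 9.4 0.3]
slope x,y [-0.0038 -0.0006] top z at tcp 0.145 -> at nose 0.1444 71465
rear x rel tcp [-0.0304 -0.0305 -0.0304 -0.0304 -0.0304 -0.0304 -0.0304 -0.0306] slope -0.0015
left edge y rel tcp [0.0907 0.0907 0.0907 0.0907 0.0907 0.0908 0.0908 0.0908 0.0909 0.0909
 0.0908 0.0909 0.0908] slope 0.0016
```

View pics/c5.png

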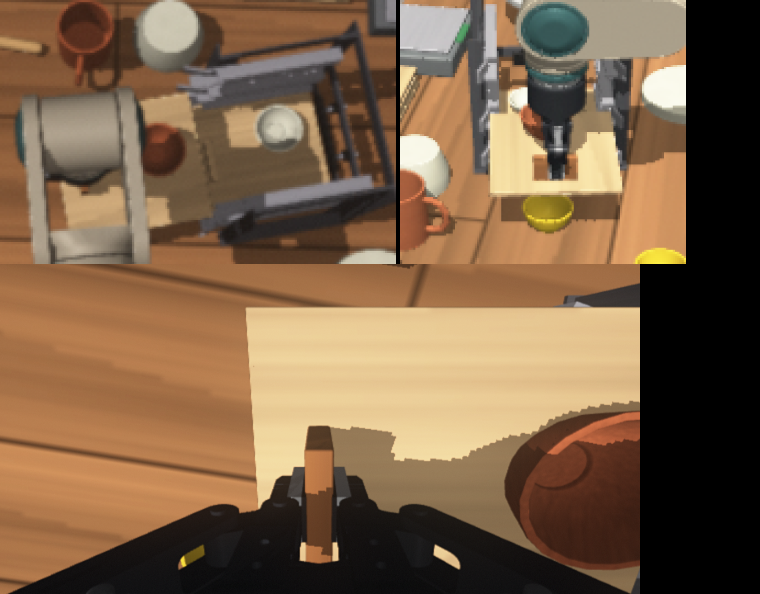

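>>> {"api": "arm_command", "payload": {
  "rows": [0, 4, 0.3, 0, 2, 0, 5, 0.4, 0, 2, 0, 2, 0, 0, 2, 3, 0, 0, 0, 2, 4, 0, 0, 0, 2]
}}

```text
t: 9.82
tcp_pos: [0.5161, 0.0875, 0.158]
ee_rot: [0.072, 0.703, 0.072, -0.703]
ft_force: [-0.6, 0.0, -3.6]
opening: 0.0091
```

>>> {"api": "arm_command", "payload": {
  "rows": [3, 0, 0, 0, 2, 2, 0, 0, 0, 2, 2, 0, 0, 0, 2, 0, 0, 0, 0, 2, 0, 0, 0, 0, 2]
}}

```text
t: 10.45
tcp_pos: [0.5161, 0.0875, 0.1514]
ee_rot: [0.072, 0.703, 0.072, -0.703]
ft_force: [0.2, 0.6, -2.8]
opening: 0.0086
```

```bash
python3 - <<'E'
from brd import *
M,o=plan()
print('rail x,y of tcp',((o['tcp_pos'][:2]-Om)@np.c_[u,n]).round(4))
p,d,X=get('wrist'); np.savez('w6.npz',p=p,d=d,X=X)
board('w6',o['tcp_pos'][2],o['tcp_pos'])
P=X.reshape(-1,3);L=np.c_[(P[:,:2]-Om)@u,(P[:,:2]-Om)@n,P[:,2]]
q=L[(L[:,1]>.07)&(L[:,0]>-.13)&(L[:,0]<-.05)&(L[:,2]>.10)&(L[:,2]<.15)]
for a in np.arange(.076,.112,.003):
  w=q[(q[:,1]>a)&(q[:,1]<a+.003)]; print(round(a,3),len(w),np.percentile(w[:,2],[5,50,95]).round(4) if len(w) else '')
E
```

```text
t 10.45 tcp [0.5161 0.0875 0.1514] yhead -78.27 x [ 0. -0. -1.] roll 0 F [ 0.2  0.6 -2.8] T [ 0.32  0.01 -0.  ] op 0.0086
rail x,y of tcp [-0.2632 -0.0004]
slope x,y [-0.0035 -0.0002] top z at tcp 0.1311 -> at nose 0.1305 71471
rear x rel tcp [-0.0304 -0.0304 -0.0303 -0.0302 -0.0303 -0.0304 -0.0304 -0.0304] slope -0.0009
left edge y rel tcp [0.0908 0.0907 0.0907 0.0908 0.0908 0.0908 0.0907 0.0908 0.0908 0.0909
 0.0909 0.0909 0.0908] slope 0.0011
0.076 6 [0.1298 0.1299 0.1304]
0.079 1 [0.1296 0.1296 0.1296]
0.082 0 
0.085 0 
0.088 0 
0.091 0 
0.094 0 
0.097 0 
0.1 0 
0.103 0 
0.106 0 
0.109 0 
0.112 0
```

>>> {"api": "arm_command", "payload": {
  "rows": [0, 3, 0, 0, 2, 0, 4, 0, 0, 2, 0, 4, 0, 0, 2, 0, 5, 0, 0, 2, 0, 5, 0, 0, 2]
}}

```text
t: 11.12
tcp_pos: [0.5204, 0.0665, 0.1513]
ee_rot: [-0.072, -0.703, -0.072, 0.703]
ft_force: [1.0, 0.5, -3.2]
opening: 0.0088
```

>>> {"api": "arm_command", "payload": {
  "rows": [0, 5, 0, 0, 2, 0, 5, 0, 0, 2, 0, 5, 0, 0, 2, 0, 5, 0, 0, 2, 0, 5, 0, 0, 2]
}}

```text
t: 11.75
tcp_pos: [0.5255, 0.0421, 0.1513]
ee_rot: [0.072, 0.703, 0.072, -0.703]
ft_force: [-0.2, 0.0, -3.5]
opening: 0.0086
```

```bash
cat > st.py <<'E'
from brd import *
M,o=plan()
x,y=(o['tcp_pos'][:2]-Om)@np.c_[u,n]; F=o['ft_force'][:2]@np.c_[u,n]
print('nose x',round(1e3*(x+.1696),1),'tcp y',round(1e3*y,1),'F along,left',F.round(1))
E
python3 st.py
```

```text
t 11.75 tcp [0.5255 0.0421 0.1513] yhead -78.27 x [ 0. -0. -1.] roll 0 F [-0.2  0.  -3.5] T [0.27 0.08 0.04] op 0.0086
nose x -47.3 tcp y -0.4 F along,left [-0.1 -0.2]
```

>>> {"api": "arm_command", "payload": {
  "rows": [0, 5, 0, 0, 2, 0, 5, 0, 0, 2, 0, 5, 0, 0, 2, 0, 5, 0, 0, 2, 0, 5, 0, 0, 2]
}}

```text
t: 12.38
tcp_pos: [0.5306, 0.0176, 0.1513]
ee_rot: [0.072, 0.703, 0.072, -0.703]
ft_force: [0.2, 0.5, -3.6]
opening: 0.009
```

>>> {"api": "arm_command", "payload": {
  "rows": [0, 5, 0, 0, 2, 0, 5, 0, 0, 2, 0, 5, 0, 0, 2, 0, 5, 0, 0, 2, 0, 5, 0, 0, 2]
}}

```text
t: 13.0
tcp_pos: [0.5357, -0.0069, 0.1513]
ee_rot: [0.072, 0.703, 0.072, -0.703]
ft_force: [0.2, 0.3, -3.1]
opening: 0.009
```

>>> {"api": "arm_command", "payload": {
  "rows": [0, 5, 0, 0, 2, 0, 5, 0, 0, 2, 0, 5, 0, 0, 2, 0, 5, 0, 0, 2, 0, 5, 0, 0, 2]
}}

```text
t: 13.62
tcp_pos: [0.5407, -0.0314, 0.1513]
ee_rot: [0.072, 0.703, 0.072, -0.703]
ft_force: [0.5, 0.7, -3.5]
opening: 0.0088
```

```bash
cat > view.py <<'E'
from h import *
import sys
T,S=[optics.camera(n)[0] for n in ('top','side')]
W=optics.camera('wrist')[0]
a=cv2.resize(T[120:240,270:450],None,fx=2.2,fy=2.2,interpolation=3);b=cv2.resize(S[120:250,260:390],(286,264),interpolation=3)
out=np.zeros((594,760,3),np.uint8);out[:264,:396]=a;out[:264,400:686]=b;out[264:,:640]=cv2.resize(W,(640,330))
cv2.imwrite('pics/%s.png'%sys.argv[1],out[:,:,::-1])
E
python3 st.py; python3 view.py c7
```

```text
t 13.62 tcp [ 0.5407 -0.0314  0.1513] yhead -78.27 x [ 0. -0. -1.] roll 0 F [ 0.5  0.7 -3.5] T [0.25 0.09 0.03] op 0.0088
nose x 27.7 tcp y -0.4 F along,left [-0.6  0.6]
```

View pics/c7.png

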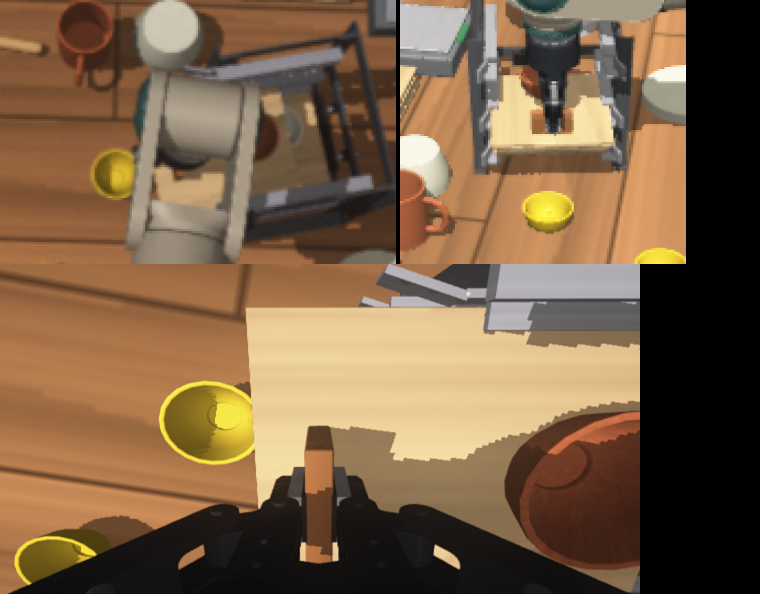

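>>> {"api": "arm_command", "payload": {
  "rows": [0.5, 3, 0, 0, 2, 0.5, 3, 0, 0, 2, 0.5, 2, 0, 0, 2, 0.5, 2, 0, 0, 2, 0, 1, 0, 0, 2]
}}

```text
t: 14.4
tcp_pos: [0.5429, -0.0419, 0.1493]
ee_rot: [-0.072, -0.703, -0.072, 0.703]
ft_force: [-1.1, 0.9, -3.6]
opening: 0.009
```

>>> {"api": "arm_command", "payload": {
  "rows": [0, 1.2, 0, 0, 2, 0, 1.2, 0, 0, 2, 0, 1.2, 0, 0, 2, 0, 1.2, 0, 0, 2, 0, 1.2, 0, 0, 2]
}}

```text
t: 15.02
tcp_pos: [0.5442, -0.0477, 0.1493]
ee_rot: [0.072, 0.703, 0.072, -0.703]
ft_force: [0.1, -0.2, -3.5]
opening: 0.0094
```

```bash
python3 st.py
```

```text
t 15.03 tcp [ 0.5442 -0.0477  0.1493] yhead -78.27 x [ 0. -0. -1.] roll 0 F [ 0.1 -0.2 -3.5] T [ 0.21  0.04 -0.03] op 0.0094
nose x 44.4 tcp y -0.4 F along,left [0.2 0.1]
```

>>> {"api": "arm_command", "payload": {
  "rows": [0, 1, 0, 0, 2, 0, 1, 0, 0, 2, 0, 1, 0, 0, 2, 0, 1, 0, 0, 2, 0, 1, 0, 0, 2]
}}

```text
t: 15.65
tcp_pos: [0.5452, -0.0526, 0.1493]
ee_rot: [0.072, 0.703, 0.072, -0.703]
ft_force: [-0.3, -0.2, -3.6]
opening: 0.0089
```

>>> {"api": "arm_command", "payload": {
  "rows": [0, 1, 0, 0, 2, 0, 1, 0, 0, 2, 0, 1, 0, 0, 2, 0, 1, 0, 0, 2, 0, 1, 0, 0, 2]
}}

```text
t: 16.27
tcp_pos: [0.5462, -0.0575, 0.1493]
ee_rot: [0.072, 0.703, 0.072, -0.703]
ft_force: [-0.2, -0.3, -3.8]
opening: 0.0087
```

>>> {"api": "arm_command", "payload": {
  "rows": [0, 1, 0, 0, 2, 0, 1, 0, 0, 2, 0, 1, 0, 0, 2, 0, 1, 0, 0, 2, 0, 1, 0, 0, 2]
}}

```text
t: 16.9
tcp_pos: [0.5472, -0.0624, 0.1493]
ee_rot: [0.072, 0.703, 0.072, -0.703]
ft_force: [-0.5, 0.6, -3.1]
opening: 0.0085
```

Nose is at about 59 mm.

>>> {"api": "arm_command", "payload": {
  "rows": [0, 1, 0, 0, 2, 0, 1, 0, 0, 2, 0, 1, 0, 0, 2, 0, 1, 0, 0, 2, 0, 1, 0, 0, 2]
}}

```text
t: 17.52
tcp_pos: [0.5482, -0.0673, 0.1493]
ee_rot: [-0.072, -0.703, -0.072, 0.703]
ft_force: [0.1, -0.2, -3.3]
opening: 0.0089
```

>>> {"api": "arm_command", "payload": {
  "rows": [0, 1, 0, 0, 2, 0, 1, 0, 0, 2, 0, 1, 0, 0, 2, 0, 1, 0, 0, 2, 0, 1, 0, 0, 2]
}}

```text
t: 18.15
tcp_pos: [0.5492, -0.0722, 0.1493]
ee_rot: [-0.072, -0.703, -0.072, 0.703]
ft_force: [-1.1, -0.3, -2.8]
opening: 0.0094
```

>>> {"api": "arm_command", "payload": {
  "rows": [0, 1, 0, 0, 2, 0, 1, 0, 0, 2, 0, 1, 0, 0, 2, 0, 1, 0, 0, 2, 0, 1, 0, 0, 2]
}}

```text
t: 18.77
tcp_pos: [0.5502, -0.0771, 0.1493]
ee_rot: [0.072, 0.703, 0.072, -0.703]
ft_force: [-0.3, 0.7, -4.6]
opening: 0.0093
```

>>> {"api": "arm_command", "payload": {
  "rows": [0, 1, 0, 0, 2, 0, 1, 0, 0, 2, 0, 1, 0, 0, 2, 0, 1, 0, 0, 2, 0, 0, 0, 0, 2]
}}

```text
t: 19.4
tcp_pos: [0.5508, -0.08, 0.1494]
ee_rot: [-0.072, -0.703, -0.073, 0.704]
ft_force: [-2.8, 3.5, -1.6]
opening: 0.0088
```

```bash
python3 st.py
```

```text
t 19.4 tcp [ 0.5508 -0.08    0.1494] yhead -78.22 x [-0.001  0.002 -1.   ] roll 0 F [-2.8  3.5 -1.6] T [ 0.93  0.44 -0.  ] op 0.0088
nose x 77.4 tcp y -0.4 F along,left [-3.9 -2. ]
```

>>> {"api": "arm_command", "payload": {
  "rows": [0, 0.6, 0, 0, 2, 0, 0.6, 0, 0, 2, 0, 0.6, 0, 0, 2, 0, 0.6, 0, 0, 2, 0, 0, 0, 0, 2]
}}

```text
t: 20.02
tcp_pos: [0.5513, -0.0823, 0.1494]
ee_rot: [-0.072, -0.703, -0.073, 0.704]
ft_force: [-2.6, 5.3, -1.0]
opening: 0.0092
```

```bash
python3 st.py
```

```text
t 20.02 tcp [ 0.5513 -0.0823  0.1494] yhead -78.22 x [-0.001  0.002 -1.   ] roll 0 F [-2.6  5.3 -1. ] T [ 0.9   0.41 -0.02] op 0.0092
nose x 79.8 tcp y -0.4 F along,left [-5.8 -1.4]
```

>>> {"api": "arm_command", "payload": {
  "rows": [0, 0.5, 0, 0, 2, 0, 0.5, 0, 0, 2, 0, 0.5, 0, 0, 2, 0, 0.5, 0, 0, 2, 0, 0, 0, 0, 2]
}}

```text
t: 20.65
tcp_pos: [0.5517, -0.0842, 0.1494]
ee_rot: [-0.072, -0.703, -0.073, 0.704]
ft_force: [-2.3, 4.5, -1.6]
opening: 0.0092
```

```bash
python3 st.py
```

```text
t 20.65 tcp [ 0.5517 -0.0842  0.1494] yhead -78.22 x [-0.001  0.002 -1.   ] roll 0 F [-2.3  4.5 -1.6] T [ 0.91  0.43 -0.03] op 0.0092
nose x 81.7 tcp y -0.4 F along,left [-4.9 -1.3]
```

>>> {"api": "arm_command", "payload": {
  "rows": [0, 0.5, 0, 0, 2, 0, 0.4, 0, 0, 2, 0, 0.4, 0, 0, 2, 0, 0.4, 0, 0, 2, 0, 0, 0, 0, 2]
}}

```text
t: 21.28
tcp_pos: [0.5521, -0.0859, 0.1494]
ee_rot: [-0.072, -0.703, -0.073, 0.704]
ft_force: [-2.4, 5.9, -2.2]
opening: 0.009
```

```bash
python3 st.py
```

```text
t 21.27 tcp [ 0.5521 -0.0859  0.1494] yhead -78.22 x [-0.001  0.002 -1.   ] roll 0 F [-2.4  5.9 -2.2] T [ 0.96  0.4  -0.02] op 0.009
nose x 83.4 tcp y -0.4 F along,left [-6.3 -1.1]
```

>>> {"api": "arm_command", "payload": {
  "rows": [0, 0.3, 0, 0, 2, 0, 0.3, 0, 0, 2, 0, 0.3, 0, 0, 2, 0, 0.3, 0, 0, 2, 0, 0, 0, 0, 2]
}}

```text
t: 21.9
tcp_pos: [0.5523, -0.087, 0.1494]
ee_rot: [-0.072, -0.703, -0.073, 0.704]
ft_force: [-2.0, 4.8, -1.4]
opening: 0.0091
```

```bash
python3 st.py
```

```text
t 21.9 tcp [ 0.5523 -0.087   0.1494] yhead -78.22 x [-0.001  0.002 -1.   ] roll 0 F [-2.   4.8 -1.4] T [ 0.9   0.4  -0.02] op 0.0091
nose x 84.6 tcp y -0.4 F along,left [-5.1 -1. ]
```

>>> {"api": "arm_command", "payload": {
  "rows": [0, 0.3, 0, 0, 2, 0, 0.3, 0, 0, 2, 0, 0.3, 0, 0, 2, 0, 0.3, 0, 0, 2, 0, 0, 0, 0, 2]
}}

```text
t: 22.52
tcp_pos: [0.5524, -0.0875, 0.1494]
ee_rot: [-0.072, -0.703, -0.074, 0.704]
ft_force: [-4.4, 8.7, -1.0]
opening: 0.0087
```

```bash
python3 st.py
```

```text
t 22.52 tcp [ 0.5524 -0.0875  0.1494] yhead -78.19 x [-0.001  0.003 -1.   ] roll 0 F [-4.4  8.7 -1. ] T [ 1.34  0.57 -0.05] op 0.0087
nose x 85.1 tcp y -0.4 F along,left [-9.4 -2.5]
```

>>> {"api": "arm_command", "payload": {
  "rows": [0, 0.2, 0, 0, 2, 0, 0.2, 0, 0, 2, 0, 0, 0, 0, 2, 0, 0, 0, 0, 2, 0, 0, 0, 0, 2]
}}

```text
t: 23.15
tcp_pos: [0.5525, -0.0876, 0.1495]
ee_rot: [-0.072, -0.703, -0.074, 0.704]
ft_force: [-5.0, 10.4, 0.4]
opening: 0.0085
```

```bash
python3 st.py; python3 view.py c8
```

```text
t 23.15 tcp [ 0.5525 -0.0876  0.1495] yhead -78.17 x [-0.001  0.004 -1.   ] roll 0 F [-5.  10.4  0.4] T [ 1.55  0.7  -0.06] op 0.0085
nose x 85.1 tcp y -0.3 F along,left [-11.2  -2.8]
```

View pics/c8.png

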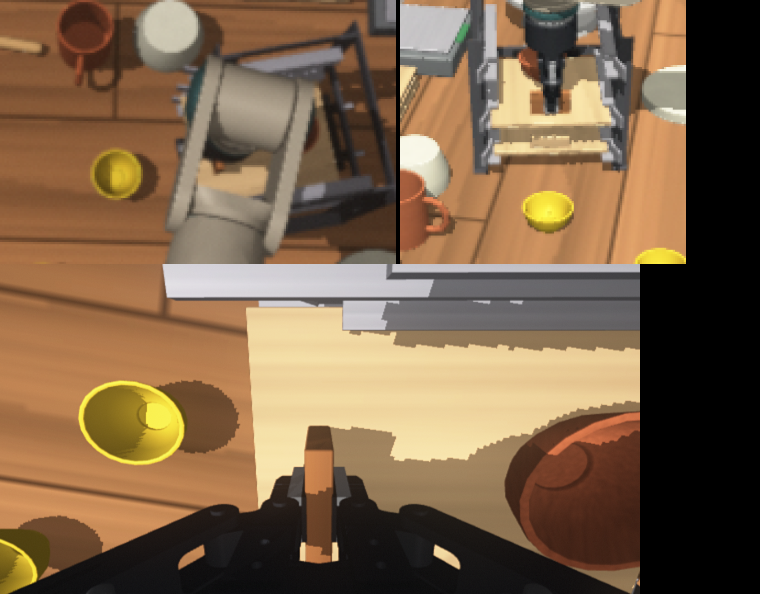

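The force has risen to 11 N with no further motion, so the stop is home. I'll relax the push, then lower.

>>> {"api": "arm_command", "payload": {
  "rows": [0, -0.5, 0, 0, 2, 0, -0.5, 0, 0, 2, 0, -0.5, 0, 0, 2, 0, -0.5, 0, 0, 2, 0, 0, 0, 0, 2]
}}

```text
t: 23.92
tcp_pos: [0.5524, -0.0875, 0.1493]
ee_rot: [-0.072, -0.703, -0.072, 0.703]
ft_force: [-2.0, 3.8, -1.8]
opening: 0.0093
```

```bash
python3 - <<'E'
import st
from st import *
p,d,X=get('wrist'); np.savez('w9.npz',p=p,d=d,X=X)
board('w9',o['tcp_pos'][2],o['tcp_pos'])
E
```

```text
t 23.93 tcp [ 0.5524 -0.0875  0.1493] yhead -78.26 x [-0.  0. -1.] roll 0 F [-2.   3.8 -1.8] T [ 0.8   0.36 -0.01] op 0.0093
nose x 85.1 tcp y -0.4 F along,left [-4.2 -1.2]
slope x,y [-0.0017 -0.0023] top z at tcp 0.129 -> at nose 0.1288 63635
rear x rel tcp [-0.0304 -0.0305 -0.0303 -0.0304 -0.0303 -0.0304 -0.0306 -0.0306] slope -0.0023
left edge y rel tcp [0.0947 0.0947 0.0933 0.0885 0.0921 0.0878 0.09   0.0846 0.0896 0.0872
 0.0903 0.09   0.0897] slope -0.0429
```

>>> {"api": "arm_command", "payload": {
  "rows": [0, -0.5, 0, 0, 2, 0.3, -0.4, 0, 0, 2, 0.3, 0, 0, 0, 2, 0.3, 0, 0, 0, 2, 0, 0, 0, 0, 2]
}}

```text
t: 24.6
tcp_pos: [0.5524, -0.0872, 0.1487]
ee_rot: [0.072, 0.704, 0.072, -0.703]
ft_force: [0.4, -1.1, -1.4]
opening: 0.0089
```

```bash
python3 st.py
```

```text
t 24.6 tcp [ 0.5524 -0.0872  0.1487] yhead -78.29 x [ 0.001 -0.001 -1.   ] roll 0 F [ 0.4 -1.1 -1.4] T [-0.08  0.04 -0.02] op 0.0089
nose x 84.8 tcp y -0.3 F along,left [1.1 0.2]
```

>>> {"api": "arm_command", "payload": {
  "rows": [0.3, 0, 0, 0, 2, 0.2, 0, 0, 0, 2, 0, 0, 0, 0, 2, 0, 0, 0, 0, 2, 0, 0, 0, 0, 2],
  "newtons": 20
}}

```text
t: 25.22
tcp_pos: [0.5525, -0.0872, 0.1487]
ee_rot: [0.073, 0.704, 0.072, -0.703]
ft_force: [-2.6, -3.4, 6.2]
opening: 0.0088
```

```bash
python3 st.py
```

```text
t 25.23 tcp [ 0.5525 -0.0872  0.1487] yhead -78.29 x [ 0.001 -0.001 -1.   ] roll 0 F [-2.6 -3.4  6.2] T [-0.44  0.49  0.01] op 0.0088
nose x 84.8 tcp y -0.3 F along,left [ 2.8 -3.2]
```

>>> {"api": "arm_command", "payload": {
  "rows": [-0.4, 0, 0, 0, 9, 0, 0, 0, 0, 12, 0, 0, 0, 0, 18, 0, 0, 0, 0, 26, 0, 0, 0, 0, 34]
}}

```text
t: 25.85
tcp_pos: [0.5522, -0.0866, 0.1481]
ee_rot: [-0.072, -0.703, -0.072, 0.703]
ft_force: [0.0, -1.0, -0.5]
opening: 0.0338
```

```bash
python3 st.py
```

```text
t 25.85 tcp [ 0.5522 -0.0866  0.1481] yhead -78.26 x [-0.  0. -1.] roll 0 F [ 0.  -1.  -0.5] T [ 0.01 -0.03  0.03] op 0.0338
nose x 84.2 tcp y -0.3 F along,left [ 1.  -0.2]
```

>>> {"api": "arm_command", "payload": {
  "rows": [-6, 0, 0, 0, 34, -15, 0, 0, 0, 34, -25, 0, 0, 0, 34, -40, 0, 0, 0, 34, -40, 0, 0, 0, 34]
}}

```text
t: 26.48
tcp_pos: [0.5522, -0.0868, 0.2769]
ee_rot: [0.072, 0.704, 0.072, -0.703]
ft_force: [0.1, -0.0, 1.4]
opening: 0.0339
```

>>> {"api": "arm_command", "payload": {
  "rows": [-30, -40, 0, 0, 34, -10, -50, 0, 0, 34, 0, -50, 0, 0, 34, 0, -50, 0, 0, 34, 0, 0, 0, 0, 34]
}}

```text
t: 27.1
tcp_pos: [0.5129, 0.102, 0.3159]
ee_rot: [0.074, 0.704, 0.074, -0.703]
ft_force: [-0.1, -0.3, 1.0]
opening: 0.034
```

```bash
python3 - <<'E'
from brd import *
M,o=plan()
for nm in ('wrist','top','side'):
    p,d,X=get(nm); np.savez('f_%s.npz'%nm,p=p,d=d,X=X)
    P=X.reshape(-1,3);L=np.c_[(P[:,:2]-Om)@u,(P[:,:2]-Om)@n,P[:,2]]
    q=L[(abs(L[:,0]+.03)<.13)&(abs(L[:,1])<.076)&(abs(L[:,2]-.128)<.004)]
    if len(q)<50: continue
    c,*_=np.linalg.lstsq(np.c_[q[:,:2],np.ones(len(q))],q[:,2],rcond=None)
    print(nm,len(q),'slope',c[:2].round(4),'z',c[2].round(4),'x range',np.percentile(q[:,0],[.5,1,99,99.5]).round(4))
    q=L[(abs(L[:,0])<.09)&(abs(L[:,1])<.07)&(L[:,2]>.160)&(L[:,2]<.175)]
    if len(q)>50: print('  bowl rim',cv2.minEnclosingCircle(q[:,:2].astype(np.float32)),np.percentile(q[:,2],[5,95]).round(4))
A=[np.load('f_%s.npz'%k)['p'] for k in ('top','side','wrist')]
a=cv2.resize(A[0][120:240,270:450],None,fx=2.2,fy=2.2,interpolation=3);b=cv2.resize(A[1][120:250,260:390],(286,264),interpolation=3)
out=np.zeros((594,760,3),np.uint8);out[:264,:396]=a;out[:264,400:686]=b;out[264:,:640]=cv2.resize(A[2],(640,330))
cv2.imwrite('pics/c9.png',out[:,:,::-1])
E
```

```text
t 27.1 tcp [0.5129 0.102  0.3159] yhead -78.01 x [ 0.002  0.001 -1.   ] roll 0 F [-0.1 -0.3  1. ] T [-0.04  0.01 -0.01] op 0.034
wrist 20176 slope [0.0007 0.0007] z 0.1283 x range [-0.1155 -0.1153  0.0358  0.0388]
  bowl rim ((-0.04867655783891678, 0.0006282453541643918), 0.05089474841952324) [0.1613 0.1713]
top 2040 slope [ 0.0001 -0.0001] z 0.1283 x range [-0.1155 -0.1146  0.0848  0.0856]
  bowl rim ((-0.017179906368255615, 0.0013852781848981977), 0.07762888073921204) [0.1614 0.1736]
side 801 slope [0.0033 0.0006] z 0.1295 x range [-0.1186 -0.1171  0.0838  0.0863]
  bowl rim ((-0.016088170930743217, -0.0029795020818710327), 0.0786188542842865) [0.1608 0.1732]
```

View pics/c9.png

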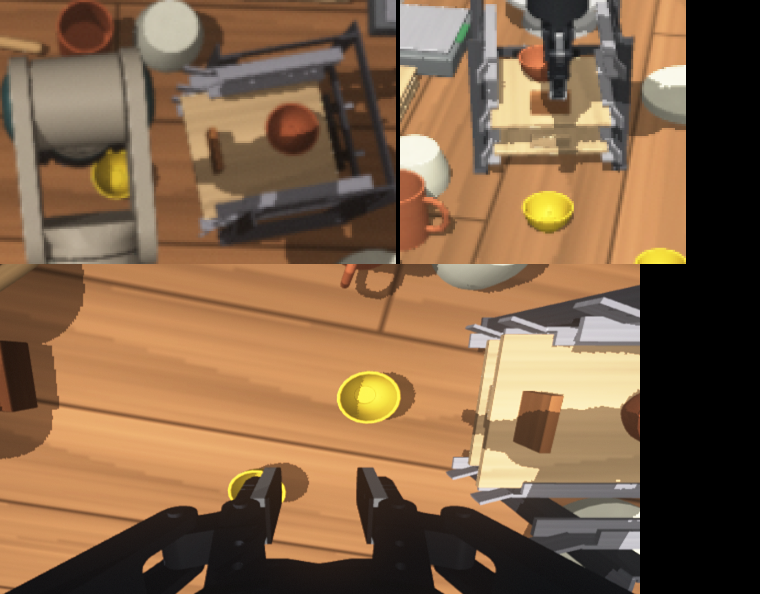

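```bash
python3 -c "
from station import ticket; print(ticket.close_job())"
```

```text
the job is handed in; nothing more can be done
None
```

I slid the board, with the terracotta bowl on it, into the middle rail pair and pushed it until the back stop was rigid. Then I released it and handed the job in at about 27 s. The hand-in gives no verdict.

- **Board:** the last top and wrist views show it level in the middle rails. Its top is at 0.1283 m, which fits ledges at 0.120 m. Its centre is about 15 mm short of the rails' middle (52 allowed), and its nose is where I pushed it, at about 85 mm.
- **Stop:** it gave at about 5–6 N from a nose position of about 76 mm to 85 mm. It then went rigid, with a highest reading of 11 N along the rails. I read the force only at the end of each move and inferred the stop position from force and travel; I did not see it directly.
- **Bowl:** it looks upright in the pictures. My automatic fit of its rim also picked up other points, so I did not rely on it.
- **Other objects:** the gripper is clear of the rack. I saw no bystander disturbed in the views I took, but I did not measure their positions again.
- **Disagreements:** the side camera read the board's top about 1 mm higher than the other two. One measurement of the board's left edge was thrown off by the rail in view, so I ignored it.

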